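# Put the biscuit stamp away in the tool cabinet's door rack

## Task

Swing the small cabinet's blue door wide open by its handle, to about a right angle or a little more, and leave it open. Then take the white biscuit stamp by its wooden stem from the sloping blue stand and set it stem up, patterned orange face down, fully down in the empty round pocket of the rack on the inside of the door, and let go. Do not knock over or shift the bottle, jar or cup.

Things in the scene. Friction and masses are not known exactly. Their poses are not given: they have to be found in the camera images.
- door (a joint): cabinet door angle in rad: 0 closed, 1.57 square to the front, stop at 1.9. Upright hinge at the cabinet's left (+y) front edge; the free edge swings towards the robot. Stays where it is left. May start ajar.
- door_handle (a point): upright dark steel bar handle 12 mm thick, from z = 125 to 208 mm, its axis 38 mm in front of the door's outer face; this point is on its axis at z = 185 mm. Two pins join it to the door at z = 130 and 150 mm; above that it stands free. Frame = the door's: x into the cabinet (when closed), y towards the hinge, z up. The door is 262 wide, 15 thick, top at z = 218 mm.
- door_hinge (a point): point on the hinge axis (outer face, left edge of the door) at z = 185 mm; frame as door_handle. The handle's axis is at x = -38, y = -225 mm in this frame.
- door_pocket (a point): floor centre of the empty round pocket in the rack inside the door, z = 144 mm; frame as door_handle. Pocket 56 mm in diameter, 8 mm deep, mouth chamfered; rack top z = 152 mm. Its centre lies 40 mm from the door's inner face and 72 mm from the hinge edge. A terracotta stamp, 44 mm across, top at z = 192 mm, is fixed in the rack 90 mm from this point towards the door's free edge.
- stamp: biscuit stamp: disc 50 mm across and 18 mm thick (orange patterned face below, white above) with a dark wooden stem on its back, 20 mm in diameter, from 18 to 58 mm. Origin at the centre of the patterned face, z along the stem. 85 to 165 g. Starts lying in the stand's recess.
- stand: blue plastic stand, fixed; origin under it on the table; about 80 x 80 mm, 80 mm tall. Its sloping top, leaning 35 degrees towards its -x side, has a recess 56 mm in diameter and 8 mm deep whose floor centre is 50 mm above the origin; the stamp lies in it, its stem tilted 35 degrees from vertical towards the stand's -x.
- cabinet: white cabinet, fixed, 220 deep (x) x 270 wide (y) x 220 mm tall, closed roof; origin under its centre, front to -x (the door's outer face at x = -125 mm). A red timer, 44 mm across, 36 mm tall, stands at the back of its roof.
- bottle: clear water bottle with blue cap, 56 mm across, 150 mm tall; origin at the centre of its underside; leave alone
- jar: amber jar with white lid, 64 mm across, 85 mm tall; origin at the centre of its underside; leave alone
- cup: aluminium cup, 72 mm across, 80 mm tall; origin at the centre of its underside; leave alone
Things that resemble listed ones, but are neither listed nor needed, are in the scene too. Leave any red look-alike of the stamp alone.

How it is judged:
On the way:
1. the door has been swung open to at least 1.4 rad (80 degrees) (value of joint door above 1.4 rad), for 0.2 s.
At the end, for the whole second after the job is handed in: The door stands open past 1.3 rad; the stamp lies at rest in the door's empty pocket, patterned face down, stem up: its origin within 6 mm sideways and 3 mm in height of door_pocket, tilted less than 0.1 rad (value of joint door above 1.3 rad and horizontal distance between stamp and door_pocket below 0.006 m and z of stamp in the frame of door_pocket between -0.003 and 0.003 m and angle between stamp's own z axis and vertical below 0.1 rad and linear speed of stamp below 0.02 m/s); the robot touches nothing.
It fails at once if the bottle, jar or cup is moved more than 30 mm (distance of any of bottle, jar, cup from where it was at the start of the episode above 0.03 m).
It fails at once if the bottle, jar or cup is tipped by more than 0.5 rad (angle between any of bottle, jar, cup's own z axis and vertical above 0.5 rad).
It also fails if it takes over 64 s, if anything falls off the work surface, if the arm or the gripper's body presses on something with over 40 N, if the wrist force passes 120 N, or if a joint passes its speed limit or range.

## Robot

A 7-joint arm with a two-finger parallel gripper is mounted at the origin on the work surface. World frame = base frame: x ahead of the robot, y to its left, z up, the work surface at z = 0. Lengths are in m, angles in rad, forces in N, time in s.
With the tool pointing down it reaches from about 0.425 to 0.975 m from the base axis. Payload 16.7 kg.
Tool frame: the origin (TCP) lies between the finger pads; the fingertips stand 22 mm ahead of it and the grasp point (between the pads) lies 3 mm ahead of it; z points along the fingers, y is the direction in which the jaws open and shut (so a half turn about z gives the same grasp; the last joint's range is limited). The gripper opens to 85 mm and grips with 20 to 120 N. Pads are 22 mm wide; open, the fingers measure 114 mm over their backs; the gripper's body (76 mm by 85 mm) begins 54 mm behind the grasp point. The pads swing forward as they close: fully open they stand 13 mm farther back than shut.
Start: joints at [0.956, 0.426, 0.074, 1.606, -0.034, 1.111, -0.067], TCP at [0.303, -0.603, 0.229] pointing down, gripper open.
Joint ranges: [-2.85, 2.85], [-0.5, 2.14], [-1.23, 1.37], [0.21, 2.46], [-1.02, 4.16], [0.16, 2.05], [-2.73, 2.73]. Speed limits (rad/s): [1.89, 1.89, 2.39, 2.39, 3.01, 3.01, 3.01].

## Interface

Orientations are given as a unit quaternion [w, x, y, z].
In Python, from rig import sensors, snapshot, job, nets gives the robot as it stands. The module is installed in compiled form; this text tells all that it offers.
- The arm moves only by the tool arm_command, never from a script. Its argument "plan" is a list of rows, each a list of 6 numbers: the shift along the tool's x, y, z in m, then the turn, a rotation vector about the tool's x, y, z in rad. A call has exactly 10 rows; each row is the pose to reach, as a shift and turn from the pose commanded when the call began, along the tool's axes at that moment; what a row does not reach only later rows make up. A row lasts 1/10 s, in which the tool goes at most 50 mm and 8.59 degrees, less where a joint would pass 70% of its speed; a pose out of reach is approached as far as the arm can. A call with a gripper value outside its range is refused whole. "fingers" is the gripper command: -1 is shut, 1 is fully open, values between are in proportion, set as the call begins (left out, the last holds). The fingers move at their own pace and stop on an object; "newtons" is the grip in N (left out, the last holds). Time passes only in rows, so rows that repeat a pose let the fingers close, or fill a call up. It gives the time, the measured TCP pose, the force and the opening at its end, in the units of the state.
- sensors.get_obs(): the state, without advancing time (a new reading comes with each control period).
- snapshot(name): name is "side" or "top"; returns a dict with "pixels" (400x640x3 uint8, blue, green, red), "range_z" (400x640 float32, m along the optical axis (not along the pixel's ray), 0 where there is no reading), "fx", "fy", "cx", "cy" (pixels), "cam_to_world" (4x4, takes a point from camera to world coordinates). Camera axes: x right, y down, z forward; pixel columns grow to the right and rows downward; lengths in m; the calibration is good to about 2 mm. A picture is of the moment at which its call begins.
- job.sign_off(): hands the job in, once; it reports no verdict.
Trained networks look in a picture, given as the dict that the camera call returned (one of the last four; its "shot" number tells which), for a name from the list of things; names that differ only in an ending like _2 or _b are one class to them, and where a whole thing is asked for, a point or a joint stands for the part that bears it (a point fixed in the world has none). Each returns a list of dicts, best first, with "confidence" (0 to 1); they miss things now and then, are a little off and sometimes report something else, mostly with a low value. They report only what shows in the picture. A call takes as long as a camera call. They do not tell look-alikes from the thing itself.
- nets.regions_of(picture, label): "region" (400x640 bool, what is visible of it) and "box" ([left, top, right, bottom] in pixels, round what is visible of it).
- nets.tip_of(picture, label): "at" ([column, row] in pixels: a listed point, or the origin of a listed thing).
The state is a dict: "time_s": time; "joint_positions": joint angles; "joint_velocities": joint speeds; "joint_efforts": joint torques, N m; "ee_pos": TCP position; "eef_rot": TCP orientation; "contact_force": force on the tool from outside, world axes, zero at the start; "moment": the same for the moment, N m; "finger_gap": finger opening in m.
Only numpy, scipy, OpenCV 4.12 (cv2) and the standard library are available. Lean on these libraries where they do the work, as an engineer would, in place of code of your own. Each camera call takes 0.05 s, during which the arm holds its last target. There are 200 camera calls.

## Working session

There is one attempt and no reset: what is moved stays moved. The work goes in short steps, Python scripts to look and compute and a tool call to move; the robot and the scene stay as the last step left them, time stands still between calls to the robot, and variables do not carry over. Pictures are saved under pics/ and viewed, about 8 in all and at most 12, crops included, and the job is handed in when it is done.

Besides the shell and the picture viewer there is one more tool, called after "Emit:" as name(argument=value, ...) on one line, values as JSON. arm_command: Moves the arm, as the interface text tells. Its arguments: {"type":"object","properties":{"plan":{"type":"array"},"fingers":{"type":"number"},"newtons":{"type":"number"}},"required":["plan"]}

```bash
mkdir -p pics
cat > h.py <<'E'
import numpy as np, cv2
from rig import sensors, snapshot, job, nets
from scipy.spatial.transform import Rotation as R
def pw(s,u,v,z=None):
    z=s["range_z"][int(round(v)),int(round(u))] if z is None else z
    p=np.array([(u-s["cx"])/s["fx"]*z,(v-s["cy"])/s["fy"]*z,z,1]);return (s["cam_to_world"]@p)[:3]
def cloud(s,m=None):
    z=s["range_z"];v,u=np.nonzero((z>0)&(m if m is not None else True));z=z[v,u]
    P=np.c_[(u-s["cx"])/s["fx"]*z,(v-s["cy"])/s["fy"]*z,z,np.ones(len(z))];return (P@s["cam_to_world"].T)[:,:3],u,v
def proj(s,p):
    c=np.linalg.inv(s["cam_to_world"])@np.r_[p,1];return c[0]/c[2]*s["fx"]+s["cx"],c[1]/c[2]*s["fy"]+s["cy"]
def pose():
    o=sensors.get_obs();q=o["eef_rot"];return np.array(o["ee_pos"]),R.from_quat([q[1],q[2],q[3],q[0]]),o
E
python3 - <<'E'
from h import *
np.set_printoptions(precision=3,suppress=True)
p,r,o=pose();print(p,r.as_matrix(),o["finger_gap"],o["time_s"])
for n in ["side","top"]:
    s=snapshot(n);cv2.imwrite(f"pics/{n}0.png",s["pixels"]);print(n,s["fx"],s["cam_to_world"])
    for l in ["door_handle","door_hinge","door_pocket","stamp","stand","cabinet","bottle","jar","cup"]:
        for d in nets.tip_of(s,l)[:3]:
            print(l,d["confidence"],d["at"],end=' ')
            try: print(pw(s,*d["at"]))
            except Exception as e: print(e)
    for l in ["stamp","bottle","jar","cup","stand","door"]:
        for d in nets.regions_of(s,l)[:3]:
            P,_,_=cloud(s,d["region"]);print("R",l,d["confidence"],d["box"],np.median(P,0),P.min(0),P.max(0))
E
```

```text
[ 0.303 -0.603  0.228] [[ 0.893  0.449 -0.001]
 [ 0.449 -0.893  0.001]
 [-0.    -0.001 -1.   ]] 0.0855447401760855 0.0
side 496.4326459090943 [[-0.761 -0.292  0.579 -0.391]
 [-0.648  0.371 -0.665  1.11 ]
 [-0.021 -0.881 -0.472  0.903]
 [ 0.     0.     0.     1.   ]]
door_handle 0.63 [340.1, 174.1] [ 0.712 -0.271  0.078]
door_hinge 0.81 [282.6, 196.2] [0.62  0.136 0.177]
door_pocket 0.97 [285.5, 198.6] [0.613 0.131 0.169]
stamp 0.41 [375.9, 200.0] [ 0.533 -0.262  0.026]
stand 0.62 [373.7, 208.2] [ 0.522 -0.233  0.007]
stand 0.17 [393.9, 227.6] [ 0.376 -0.145  0.019]
cabinet 0.81 [281.1, 219.0] [0.625 0.145 0.096]
bottle 0.64 [412.6, 204.5] [ 0.417 -0.334  0.014]
jar 0.96 [394.7, 225.2] [ 0.376 -0.149  0.027]
jar 0.45 [282.0, 221.2] [0.624 0.142 0.086]
cup 0.59 [253.7, 324.8] [0.399 0.483 0.012]
R stamp 0.74 [431.8, 201.3, 447.2, 209.7] [ 0.314 -0.359  0.027] [ 0.294 -0.417 -0.001] [ 0.362 -0.337  0.052]
R stamp 0.71 [226.5, 141.1, 340.7, 241.4] [0.668 0.095 0.156] [ 0.575 -1.323 -0.584] [2.098 0.176 0.258]
R stamp 0.56 [372.4, 182.7, 384.5, 195.0] [ 0.516 -0.258  0.076] [ 0.485 -0.378
[... 1493 characters left out ...]
 ] [ 0.494 -0.286  0.042] [ 0.546 -0.227  0.101]
R stamp 0.56 [465.2, 265.3, 481.7, 285.8] [ 0.324 -0.367  0.033] [ 0.298 -0.391 -0.   ] [ 0.362 -0.338  0.057]
R bottle 0.66 [456.3, 228.4, 485.7, 253.5] [ 0.429 -0.343  0.097] [ 0.401 -0.415 -0.006] [ 0.463 -0.327  0.155]
R jar 0.6 [390.4, 242.5, 417.7, 267.2] [ 0.394 -0.163  0.083] [ 0.359 -0.212 -0.004] [ 0.427 -0.138  0.092]
R cup 0.58 [164.7, 237.4, 197.2, 262.7] [0.42  0.477 0.04 ] [ 0.386  0.428 -0.002] [0.455 0.498 0.087]
R stand 0.88 [409.7, 198.7, 443.1, 229.0] [ 0.514 -0.22   0.057] [ 0.474 -0.285 -0.005] [ 0.566 -0.198  0.083]
R door 0.64 [295.1, 159.4, 391.8, 185.7] [ 0.621 -0.001  0.153] [ 0.578 -0.123 -0.   ] [0.679 0.136 0.225]
```

Run:
```python
import cv2
a=cv2.imread("pics/top0.png")[110:310,150:510];b=cv2.imread("pics/side0.png")[120:340,210:470]
a=cv2.resize(a,None,fx=2.2,fy=2.2,interpolation=2);cv2.imwrite("pics/a.png",a)
cv2.imwrite("pics/b.png",cv2.resize(b,None,fx=2.6,fy=2.6,interpolation=2))
```

```text
(no output)
```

View pics/a.png

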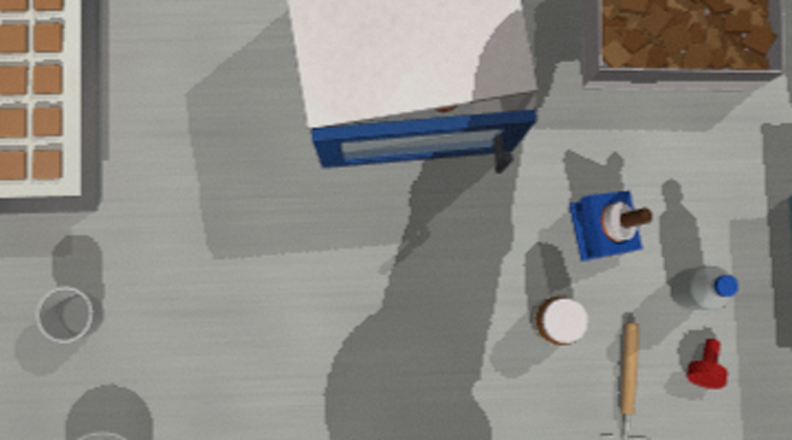

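View pics/b.png

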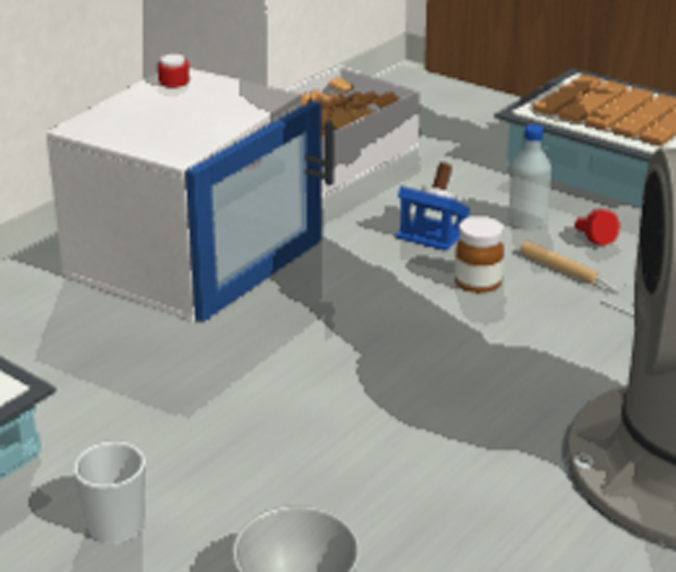

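The white stamp is the one with the dark stem on the blue sloping stand, at (428,212) in the top view. The red piece at (470,285) is the look-alike. The door is slightly ajar, with its handle near (379,182). Next I'll measure the geometry.

```bash
cat > m1.py <<'E'
from h import *
np.set_printoptions(precision=4,suppress=True)
for n in ["top","side"]:
    s=snapshot(n);C,u,v=cloud(s);px=s["pixels"][v,u].astype(int);b,g,r=px.T
    k=(C[:,0]>.4)&(C[:,0]<.95)&(C[:,1]>-.4)&(C[:,1]<.35)&(C[:,2]>.02)
    C,b,g,r=C[k],b[k],g[k],r[k]
    blue=(b>r*1.8)&(b>60)
    roof=C[(C[:,2]>.205)&(C[:,2]<.235)&~blue&(np.min([b,g,r],0)>90)]
    print(n,"roof z",np.median(roof[:,2]),cv2.minAreaRect(roof[:,:2].astype(np.float32)))
    dt=C[blue&(C[:,2]>.205)&(C[:,2]<.232)&(C[:,1]>-.2)]
    print("doortop",len(dt),np.median(dt[:,2]),cv2.minAreaRect(dt[:,:2].astype(np.float32)),cv2.fitLine(dt[:,:2].astype(np.float32),cv2.DIST_HUBER,0,.01,.01).ravel())
    dark=(np.max([b,g,r],0)<75)&(C[:,1]>-.16)&(C[:,1]<-.03)&(C[:,0]<.63)&(C[:,2]>.11)&(C[:,2]<.22)&(C[:,0]>.5)
    H=C[dark];print("handle",len(H),np.median(H,0),H.min(0),H.max(0)); T=H[H[:,2]>.19];print(" top",len(T),np.median(T,0))
    st=(C[:,1]<-.18)&(C[:,1]>-.33)&(C[:,0]>.44)&(C[:,0]<.6)
    bl=C[st&blue];print("stand",cv2.minAreaRect(bl[:,:2].astype(np.float32)))
    br=st&(r>b*1.5)&(r<130)&(C[:,2]>.06)&(C[:,2]<.12);B=C[br]
    c=np.median(B,0);l=cv2.fitLine(B.astype(np.float32),cv2.DIST_HUBER,0,.01,.01).ravel();print("stem",len(B),c,B.min(0),B.max(0),l)
    w=C[st&(np.min([b,g,r],0)>120)];print("white",len(w),np.median(w,0),w.min(0),w.max(0))
E
python3 m1.py
```

```text
top roof z 0.2200513394551189 ((0.7345684766769409, 0.01992751657962799), (0.2545359134674072, 0.27063804864883423), 7.893587112426758)
doortop 615 0.2177080379761691 ((0.6229526400566101, 0.00830986350774765), (0.015886515378952026, 0.2566269636154175), 3.045217752456665) [ 0.0634 -0.998   0.6226  0.0141]
handle 217 [ 0.6207 -0.0883  0.1778] [ 0.5779 -0.1209  0.1101] [ 0.6273 -0.0409  0.2195]
 top 95 [ 0.6209 -0.0851  0.2093]
stand ((0.5179534554481506, -0.24252335727214813), (0.08047032356262207, 0.07227437943220139), 10.0597505569458)
stem 89 [ 0.5214 -0.2626  0.0845] [ 0.4978 -0.2814  0.0607] [ 0.5325 -0.2249  0.1028] [ 0.1369 -0.6961  0.7048  0.5217 -0.264   0.0862]
white 134 [ 0.5117 -0.2467  0.0693] [ 0.4964 -0.2866  0.0332] [ 0.5519 -0.2305  0.093 ]
side roof z 0.21853966560598326 ((0.7433046698570251, 0.0237838476896286), (0.2395649403333664, 0.28117281198501587), 7.518848896026611)
doortop 270 0.21436893407716284 ((0.6214767098426819, 0.012976497411727905), (0.02003839798271656, 0.2543972134590149), 3.8022847175598145) [ 0.0522 -0.9986  0.6165  0.0306]
handle 285 [ 0.6205 -0.0886  0.1796] [ 0.5752 -0.1266  0.1104] [ 0.6293 -0.0394  0.217 ]
 top 115 [ 0.6214 -0.084   0.2025]
stand ((0.5146317481994629, -0.23821936547756195), (0.08410585671663284, 0.0822349265217781), 9.952016830444336)
stem 41 [ 0.5193 -0.262   0.0822] [ 0.5092 -0.2745  0.0658] [ 0.5274 -0.2454  0.099 ] [ 0.0802 -0.3769  0.9228  0.5196 -0.2623  0.0806]
white 37 [ 0.507  -0.2382  0.0722] [ 0.4402 -0.3297  0.0361] [ 0.5506 -0.2089  0.1009]
```

```bash
cat >> h.py <<'E'
def row(P,y=None,z=(0,0,-1)):
    """row from the present pose to world TCP P with tool y / z axes"""
    p,r,o=pose();y=np.array(y,float);z=np.array(z,float);z/=np.linalg.norm(z);y-=z*(y@z);y/=np.linalg.norm(y)
    T=R.from_matrix(np.c_[np.cross(y,z),y,z]);d=r.inv()
    return np.round(np.r_[d.apply(np.array(P)-p),(d*T).as_rotvec()],4).tolist()
HG=np.array([.6075,.140]);
def handle(yaw):
    c,s=np.cos(yaw),np.sin(yaw);X=np.array([c,s]);Y=np.array([-s,c]);return HG-.038*X-.225*Y,X,Y
E
python3 - <<'E'
from h import *
hd,X,Y=handle(np.radians(3.3));print(hd)
print(row([*hd,.29],[*X,0]))
E
sed -i 's/dark=(np.max(\[b,g,r\],0)<75)/dark=(np.max([b,g,r],0)<75)\&(C[:,0]<.598)/' m1.py; python3 m1.py | grep -A1 handle
```

```text
[ 0.58251492 -0.08681434]
[0.4814, -0.3358, -0.0608, 0.0001, -0.0, -1.1627]
handle 52 [ 0.5822 -0.0865  0.1761] [ 0.5779 -0.0921  0.1279] [ 0.5978 -0.0832  0.2162]
 top 21 [ 0.5821 -0.0871  0.2123]
--
handle 80 [ 0.5825 -0.0865  0.1619] [ 0.5753 -0.0972  0.1164] [ 0.597  -0.0767  0.2132]
 top 18 [ 0.5827 -0.0874  0.1999]
```

Emit:
arm_command(plan=[[0.02, -0.01, -0.05, 0, 0, -0.13], [0.06, -0.04, -0.061, 0, 0, -0.26], [0.1, -0.07, -0.061, 0, 0, -0.4], [0.14, -0.1, -0.061, 0, 0, -0.52], [0.18, -0.125, -0.061, 0, 0, -0.65], [0.22, -0.155, -0.061, 0, 0, -0.78], [0.26, -0.18, -0.061, 0, 0, -0.9], [0.3, -0.21, -0.061, 0, 0, -1.0], [0.34, -0.237, -0.061, 0, 0, -1.1], [0.38, -0.265, -0.061, 0, 0, -1.163]], fingers=-0.29, newtons=30)

```text
time_s: 2.8
ee_pos: [0.5243, -0.1939, 0.2905]
eef_rot: [0.0, 0.685, 0.729, 0.0]
contact_force: [1.7, -1.0, -0.4]
finger_gap: 0.0302
```

```bash
cat > n.py <<'E'
from h import *
hd,X,Y=handle(np.radians(3.3));p,r,o=pose();print(p,r.as_matrix().round(3).tolist(),o["joint_positions"],o["finger_gap"],o["contact_force"],o["time_s"])
print(row([*hd,.29],[*X,0]));print(row([*hd,.188],[*X,0]))
E
python3 n.py
```

```text
[ 0.52426654 -0.19392937  0.29048079] [[-0.062, 0.998, 0.001], [0.998, 0.062, -0.0], [-0.0, 0.001, -1.0]] [ 0.53499336  0.20564214 -0.34337511  1.777632    0.07496302  1.17037725
  0.23083755] 0.030221136119476362 [ 1.73823027 -0.97472777 -0.36250003] 2.8
[0.1033, 0.0647, 0.0005, 0.0006, 0.0004, 0.0042]
[0.1034, 0.0647, 0.1025, 0.0006, 0.0004, 0.0042]
```

Emit:
arm_command(plan=[[0.035, 0.022, 0, 0, 0, 0], [0.07, 0.045, 0, 0, 0, 0], [0.103, 0.065, 0, 0, 0, 0], [0.103, 0.065, 0, 0, 0, 0.004], [0.103, 0.065, 0.02, 0, 0, 0.004], [0.103, 0.065, 0.04, 0, 0, 0.004], [0.103, 0.065, 0.06, 0, 0, 0.004], [0.103, 0.065, 0.08, 0, 0, 0.004], [0.103, 0.065, 0.101, 0, 0, 0.004], [0.103, 0.065, 0.101, 0, 0, 0.004]])

```text
time_s: 3.8
ee_pos: [0.5811, -0.0893, 0.1868]
eef_rot: [-0.002, 0.688, 0.726, -0.001]
contact_force: [0.2, 0.1, -0.9]
finger_gap: 0.0302
```

```bash
python3 n.py; python3 -c "
from h import *
a=snapshot('top')['pixels'][120:230,280:440];b=snapshot('side')['pixels'][110:240,280:400]
f=lambda i:cv2.resize(i,(480,int(480*i.shape[0]/i.shape[1])),interpolation=2)[:330]
a=cv2.resize(a,(400,400));b=cv2.resize(b,(400,400));cv2.imwrite('pics/c.png',np.hstack([a,b]))"
```

```text
[ 0.5810578  -0.08927676  0.18675353] [[-0.054, 0.999, -0.004], [0.999, 0.054, 0.001], [0.001, -0.004, -1.0]] [ 0.36036246  0.35641559 -0.39352454  1.82522777  0.15949703  0.99500012
 -0.044888  ] 0.030194967860625862 [ 0.16654013  0.10290703 -0.91393063] 3.8
[0.0025, 0.0012, -0.1033, -0.0039, -0.0008, -0.0039]
[0.0024, 0.0016, -0.0013, -0.0039, -0.0008, -0.0039]
```

View pics/c.png

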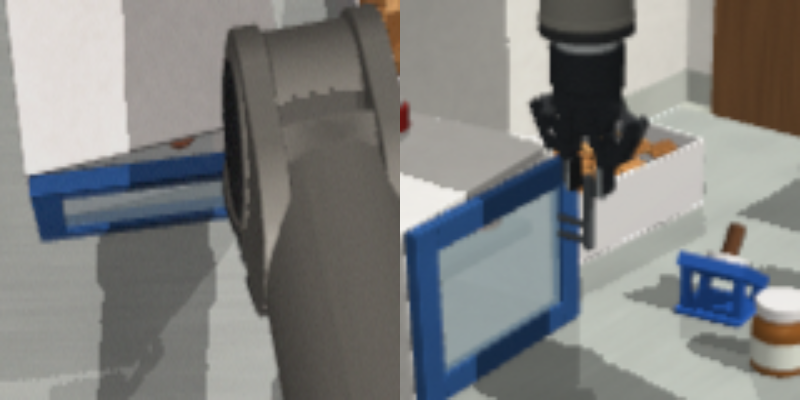

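The side view shows the bar between the fingers. I'll close on it and swing the door in 30° steps.

Emit:
arm_command(plan=[[0, 0, 0, 0, 0, 0], [0, 0, 0, 0, 0, 0], [0, 0, 0, 0, 0, 0], [0, 0, 0, 0, 0, 0], [0.0009, -0.0049, 0, 0, 0, 0.022], [0.002, -0.0117, 0, 0, 0, 0.0524], [0.0043, -0.0233, 0, 0, 0, 0.1047], [0.0067, -0.035, 0, 0, 0, 0.1571], [0.0094, -0.047, 0, 0, 0, 0.2094], [0.0094, -0.047, 0, 0, 0, 0.2094]], fingers=-1, newtons=30)

```text
time_s: 4.9
ee_pos: [0.5357, -0.0786, 0.1905]
eef_rot: [-0.0, 0.76, 0.65, 0.002]
contact_force: [4.9, 16.7, -0.4]
finger_gap: 0.0105
```

Run:
```python
import numpy as np
h=np.array([.225,.038])
for a in np.arange(3,31,3):
    t=np.radians(a);c,s=np.cos(t),np.sin(t);print(np.round(h-np.array([[c,-s],[s,c]])@h,4),round(t,4))
```

```text
[ 0.0023 -0.0117] 0.0524
[ 0.0052 -0.0233] 0.1047
[ 0.0087 -0.0347] 0.1571
[ 0.0128 -0.0459] 0.2094
[ 0.0175 -0.0569] 0.2618
[ 0.0228 -0.0677] 0.3142
[ 0.0286 -0.0781] 0.3665
[ 0.0349 -0.0882] 0.4189
[ 0.0418 -0.098 ] 0.4712
[ 0.0491 -0.1074] 0.5236
```

Emit:
arm_command(plan=[[0.005, -0.0117, 0, 0, 0, 0.0524], [0.0085, -0.0233, 0, 0, 0, 0.1047], [0.012, -0.0347, 0, 0, 0, 0.1571], [0.016, -0.0459, 0, 0, 0, 0.2094], [0.0205, -0.0569, 0, 0, 0, 0.2618], [0.026, -0.0677, 0, 0, 0, 0.3142], [0.0316, -0.0781, 0, 0, 0, 0.3665], [0.038, -0.0882, 0, 0, 0, 0.4189], [0.0448, -0.098, 0, 0, 0, 0.4712], [0.0521, -0.1074, 0, 0, 0, 0.5236]])

```text
time_s: 5.9
ee_pos: [0.4382, -0.0134, 0.1904]
eef_rot: [0.001, 0.903, 0.43, 0.002]
contact_force: [5.5, 3.1, 3.0]
finger_gap: 0.0104
```

```bash
cat > d.py <<'E'
from h import *
p,r,o=pose();M=r.as_matrix();print(M[:,1],o["joint_positions"].round(2) if hasattr(o["joint_positions"],'round') else o["joint_positions"])
v=p[:2]-HG;print("r",np.linalg.norm(v)," yaw",np.degrees(np.arctan2(v[1],v[0])-np.arctan2(-.225,-.038)),"hinge in tool",r.inv().apply(np.r_[HG-p[:2],0]))
print("force tool",r.inv().apply(o["contact_force"]),o["moment"])
E
python3 d.py
```

```text
[ 0.77691118 -0.62960455  0.00267135] [ 0.24  0.1  -0.37  2.14  0.05  0.91 -0.84]
r 0.2284753489905752  yaw -38.231417104259364 hinge in tool [0.22578699 0.03493941 0.00067555]
force tool [ 5.87742188  2.26745253 -3.01937181] [ 0.76174741 -1.17356631  0.00423263]
```

```bash
cat > arc.py <<'E'
import sys
from h import *
# usage: total deg, final tilt beta, zshift ; tool z re-levelled to the world vertical
tot,b1,zs=map(float,sys.argv[1:4]);p,r,o=pose();M=r.as_matrix()
b0=-np.arcsin(np.clip(-(M[:,2]@np.r_[HG-p[:2],0]/np.linalg.norm(HG-p[:2])),-1,1)) 
hx=M[:,0].copy();hx[2]=0;hx/=np.linalg.norm(hx);yaw0=np.arctan2(hx[1],hx[0])
v0=p-np.r_[HG,0]
for i in range(1,11):
    t=-np.radians(tot*i/10);P=np.r_[HG,0]+R.from_euler('z',t).apply(v0)+[0,0,zs*i/10]
    x0=np.array([np.cos(yaw0+t),np.sin(yaw0+t),0]);y=np.cross([0,0,-1],x0)
    b=b0+(b1-b0)*min(1,i/7);z=np.array([0,0,-1])*np.cos(b)+x0*np.sin(b)
    print(row(P,y,z))
E
python3 arc.py 30 -0.3 0.003
```

```text
[0.0021, -0.0118, -0.0003, 0.0037, -0.043, 0.0523]
[0.0049, -0.0234, -0.0006, 0.0069, -0.0862, 0.1046]
[0.0082, -0.0349, -0.001, 0.0124, -0.1294, 0.1567]
[0.0122, -0.0462, -0.0013, 0.0202, -0.1724, 0.2087]
[0.0167, -0.0572, -0.0016, 0.0302, -0.2151, 0.2606]
[0.0219, -0.0681, -0.0019, 0.0426, -0.2576, 0.3122]
[0.0275, -0.0786, -0.0022, 0.0571, -0.2997, 0.3635]
[0.0337, -0.0888, -0.0026, 0.0649, -0.2987, 0.4154]
[0.0405, -0.0987, -0.0029, 0.0727, -0.2976, 0.4674]
[0.0477, -0.1082, -0.0032, 0.0805, -0.2963, 0.5194]
```

Emit:
arm_command(plan=[[0.0021, -0.0118, -0.0003, 0.004, -0.043, 0.0523], [0.005, -0.0234, -0.0006, 0.007, -0.086, 0.1046], [0.0085, -0.0349, -0.001, 0.012, -0.129, 0.1567], [0.0125, -0.0462, -0.0013, 0.02, -0.172, 0.2087], [0.017, -0.0572, -0.0016, 0.03, -0.215, 0.2606], [0.0222, -0.0681, -0.0019, 0.043, -0.258, 0.3122], [0.0278, -0.0786, -0.0022, 0.057, -0.3, 0.3635], [0.034, -0.0888, -0.0026, 0.065, -0.299, 0.4154], [0.0408, -0.0987, -0.0029, 0.073, -0.298, 0.4674], [0.048, -0.1082, -0.0032, 0.08, -0.296, 0.5194]])

```text
time_s: 6.9
ee_pos: [0.383, 0.0915, 0.1917]
eef_rot: [0.027, 0.972, 0.18, -0.148]
contact_force: [6.4, 1.2, -27.5]
finger_gap: 0.0104
```

```bash
python3 d.py; python3 arc.py 26 -0.3 0.0
```

```text
[ 3.58059644e-01 -9.33698459e-01 -6.92421017e-04] [-0.01  0.22 -0.43  2.03  0.07  1.21 -1.68]
r 0.22968378713727983  yaw -68.23436726494275 hinge in tool [ 0.21665443  0.03514475 -0.06767826]
force tool [14.28373408  1.17597799 24.34250617] [ 0.81671265 -3.52543063  0.14676128]
[0.0017, -0.0103, -0.0005, 0.0127, 0.0035, 0.0433]
[0.0039, -0.0204, -0.0012, 0.0262, 0.0033, 0.0867]
[0.0066, -0.0305, -0.002, 0.0396, 0.0032, 0.13]
[0.0096, -0.0404, -0.003, 0.0531, 0.0031, 0.1733]
[0.0131, -0.0502, -0.0041, 0.0666, 0.003, 0.2167]
[0.017, -0.0597, -0.0053, 0.0801, 0.0029, 0.26]
[0.0213, -0.0691, -0.0066, 0.0936, 0.0028, 0.3033]
[0.026, -0.0783, -0.0081, 0.107, 0.0028, 0.3467]
[0.0312, -0.0873, -0.0097, 0.1205, 0.0028, 0.39]
[0.0367, -0.0959, -0.0114, 0.134, 0.0028, 0.4333]
```

Emit:
arm_command(plan=[[0.0017, -0.0103, 0.001, 0.013, 0.003, 0.0433], [0.0039, -0.0204, 0.001, 0.026, 0.003, 0.0867], [0.0066, -0.0305, 0, 0.04, 0.003, 0.13], [0.0096, -0.0404, -0.001, 0.053, 0.003, 0.1733], [0.0131, -0.0502, -0.002, 0.067, 0.003, 0.2167], [0.017, -0.0597, -0.003, 0.08, 0.003, 0.26], [0.0213, -0.0691, -0.0045, 0.094, 0.003, 0.3033], [0.026, -0.0783, -0.006, 0.107, 0.003, 0.3467], [0.026, -0.0783, -0.006, 0.107, 0.003, 0.3467], [0.026, -0.0783, -0.006, 0.107, 0.003, 0.3467]])

```text
time_s: 7.9
ee_pos: [0.3817, 0.1743, 0.1914]
eef_rot: [-0.0, 0.989, 0.002, -0.147]
contact_force: [8.4, -0.6, 2.8]
finger_gap: 0.0103
```

```bash
python3 d.py; python3 -c "
from h import *
p,r,o=pose();print(r.inv().apply([0,0,1]))"
```

```text
[ 0.00483525 -0.99998772 -0.00108968] [-0.1   0.25 -0.43  2.   -0.05  1.17 -2.07]
r 0.2283490463482176  yaw 270.9378715731045 hinge in tool [ 0.21578531  0.03542768 -0.06576373]
force tool [ 7.18027992  0.59914472 -5.08701582] [-0.19414019 -2.02980637  0.00886534]
[-0.29136261 -0.00108968 -0.95661207]
```

Emit:
arm_command(plan=[[0, 0, 0, 0, 0, 0], [0, 0, 0, 0, 0, 0], [0, 0, 0, 0, 0, 0], [0, 0, 0, 0, 0, 0], [-0.003, 0, -0.01, 0, 0, 0], [-0.009, 0, -0.029, 0, 0, 0], [-0.015, 0, -0.048, 0, 0, 0], [-0.02, 0, -0.067, 0, 0, 0], [-0.026, 0, -0.086, 0, 0, 0], [-0.035, 0, -0.115, 0, 0, 0]], fingers=-0.29)

```text
time_s: 8.9
ee_pos: [0.3797, 0.1736, 0.3115]
eef_rot: [0.001, 0.989, 0.003, -0.15]
contact_force: [-0.2, 0.8, 0.0]
finger_gap: 0.0304
```

Run:
```python
from h import *
p,r,o=pose();print(p,o["joint_positions"].round(2))
a=np.array([.0998,-.565,.819]);a/=np.linalg.norm(a)
S=np.array([.516,-.239,.05])
y=np.array([.985,.174,0])
for y_ in (y,-y):
  print("y",y_); print(" pre",S+a*.043-(-a)*.003,row(S+a*(.045+.08)+[0,0,.10],y_,-a))
print(row([.45,.0,.33],[1,0,0]),row([.45,.0,.33],[-1,0,0]))
```

```text
[0.37966913 0.17361909 0.31147629] [-0.08  0.13 -0.43  1.86 -0.09  1.43 -2.05]
y [0.985 0.174 0.   ]
 pre [ 0.52059092 -0.2649907   0.08767502] [0.1572, 0.484, 0.0133, 0.2761, 0.6649, -1.7662]
y [-0.985 -0.174 -0.   ]
 pre [ 0.52059092 -0.2649907   0.08767502] [0.1572, 0.484, 0.0133, 0.6201, -0.2575, 1.2622]
[0.0608, 0.174, -0.0382, -0.2353, 0.2375, -1.5524] [0.0608, 0.174, -0.0382, 0.2379, 0.2357, 1.5632]
```

```bash
cat > m2.py <<'E'
from h import *
from scipy.optimize import least_squares
np.set_printoptions(precision=4,suppress=True)
B=[]
for n in ["top","side"]:
    s=snapshot(n);cv2.imwrite(f"pics/{n}2.png",s["pixels"]);C,u,v=cloud(s);b,g,r=s["pixels"][v,u].astype(int).T
    st=(C[:,1]<-.18)&(C[:,1]>-.33)&(C[:,0]>.44)&(C[:,0]<.6)&(C[:,2]>.055)
    Q=C[st&(r>b*1.4)&(r<140)];B.append(Q)
    blue=(b>r*1.8)&(b>50);dt=C[blue&(C[:,2]>.208)&(C[:,2]<.232)&(C[:,0]<.66)&(C[:,0]>.3)&(C[:,1]>0)&(C[:,1]<.25)]
    print(n,"stem pts",len(Q),"door",len(dt),cv2.minAreaRect(dt[:,:2].astype(np.float32)),cv2.fitLine(dt[:,:2].astype(np.float32),cv2.DIST_HUBER,0,.01,.01).ravel())
for Q in B+[np.vstack(B)]:
    def ax(q): return np.array([np.sin(q[3])*np.cos(q[2]),np.sin(q[3])*np.sin(q[2]),np.cos(q[3])])
    # axis passes through (q0,q1,.05); stem surface radius 10mm; tilt & heading with priors
    def f(q):
        a=ax(q);d=Q-[q[0],q[1],.05];h=d@a;rad=np.linalg.norm(d-np.outer(h,a),axis=1)
        side=np.abs(rad-.010);cap=np.hypot(np.maximum(rad-.01,0),h-.058)
        return np.r_[np.minimum(side,np.abs(cap))*1e3,(q[3]-.611)*100,(q[2]+1.396)*30]
    q=least_squares(f,[.516,-.239,-1.396,.611],loss="soft_l1").x;a=ax(q);d=Q-[q[0],q[1],.05];h=d@a
    print(len(Q),q[:2],np.degrees(q[2:]),"h",np.percentile(h,[2,50,98]),"res",np.median(np.abs(f(q)[:-2])))
E
python3 m2.py
```

```text
top stem pts 94 door 181 ((0.5647788047790527, 0.128906711935997), (0.08786217868328094, 0.014264974743127823), 2.28637957572937) [0.9984 0.0561 0.5689 0.1289]
side stem pts 42 door 309 ((0.4773208498954773, 0.13348442316055298), (0.26541829109191895, 0.01864722929894924), 0.486265629529953) [1.     0.0065 0.4564 0.1349]
94 [ 0.5212 -0.2423] [-87.2382  40.3813] h [0.0028 0.041  0.0615] res 1.6781614573594283
42 [ 0.5157 -0.2353] [-80.1629  35.4721] h [0.0254 0.0422 0.0584] res 2.849748305785451
136 [ 0.5147 -0.2251] [-80.916   38.4004] h [0.0149 0.0508 0.0727] res 2.8565374999443387
```

```bash
cat > ov.py <<'E'
from h import *
S=np.array([.516,-.2385,.05]);az=np.radians(-80);t=np.radians(35)
a=np.array([np.sin(t)*np.cos(az),np.sin(t)*np.sin(az),np.cos(t)]);e1=np.array([-np.sin(az),np.cos(az),0]);e2=np.cross(a,e1)
def ring(h,rad,n=40): return [S+a*h+rad*(np.cos(k)*e1+np.sin(k)*e2) for k in np.linspace(0,2*np.pi,n)]
out=[]
for n,(x,y) in {"top":(400,185),"side":(350,165)}.items():
    s=snapshot(n);k=8;im=cv2.resize(s["pixels"][y:y+50,x:x+50],None,fx=k,fy=k,interpolation=cv2.INTER_NEAREST)
    for h,rad,c in [(.018,.025,(0,255,0)),(.058,.010,(0,255,255)),(.018,.010,(0,255,255))]:
        q=np.array([(np.array(proj(s,p))-[x,y]+.5)*k for p in ring(h,rad)]).astype(np.int32);cv2.polylines(im,[q],True,c,1)
    out.append(im)
cv2.imwrite("pics/ov.png",np.hstack(out))
E
python3 ov.py
```

```text
(no output)
```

View pics/ov.png

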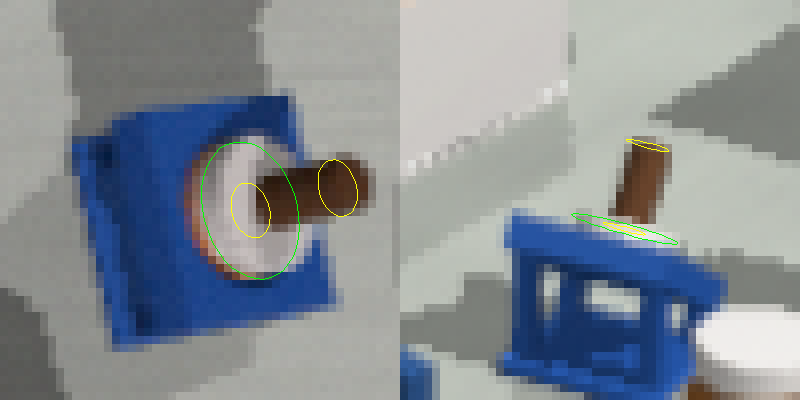

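```bash
cat >> h.py <<'E'
S0=np.array([.517,-.2415,.05]);_az,_t=np.radians(-80),np.radians(35)
AX=np.array([np.sin(_t)*np.cos(_az),np.sin(_t)*np.sin(_az),np.cos(_t)]);JY=np.array([.985,.174,0])
E
python3 -c "
from h import *
t=np.array(row(S0+AX*.125+[0,0,.1],JY,-AX))
for i in range(1,11): print((t*i/12.5).round(3).tolist())
print(t)"
```

```text
[0.013, 0.039, 0.001, 0.022, 0.053, -0.141]
[0.025, 0.078, 0.002, 0.044, 0.106, -0.282]
[0.038, 0.117, 0.003, 0.067, 0.159, -0.424]
[0.05, 0.156, 0.004, 0.089, 0.212, -0.565]
[0.063, 0.195, 0.005, 0.111, 0.265, -0.706]
[0.076, 0.234, 0.006, 0.133, 0.318, -0.847]
[0.088, 0.273, 0.007, 0.155, 0.371, -0.989]
[0.101, 0.312, 0.008, 0.178, 0.424, -1.13]
[0.113, 0.351, 0.009, 0.2, 0.477, -1.271]
[0.126, 0.39, 0.01, 0.222, 0.53, -1.412]
[ 0.1573  0.4869  0.0131  0.2776  0.6622 -1.7656]
```

Emit:
arm_command(plan=[[0.013, 0.039, 0.001, 0.022, 0.053, -0.141], [0.025, 0.078, 0.002, 0.044, 0.106, -0.282], [0.038, 0.117, 0.003, 0.067, 0.159, -0.424], [0.05, 0.156, 0.004, 0.089, 0.212, -0.565], [0.063, 0.195, 0.005, 0.111, 0.265, -0.706], [0.076, 0.234, 0.006, 0.133, 0.318, -0.847], [0.088, 0.273, 0.007, 0.155, 0.371, -0.989], [0.101, 0.312, 0.008, 0.178, 0.424, -1.13], [0.113, 0.351, 0.009, 0.2, 0.477, -1.271], [0.126, 0.39, 0.01, 0.222, 0.53, -1.412]], fingers=0.06)

```text
time_s: 10.1
ee_pos: [0.4941, -0.1971, 0.2658]
eef_rot: [-0.164, 0.838, 0.515, 0.073]
contact_force: [1.4, 1.6, 0.2]
finger_gap: 0.0454
```

```bash
cat > g.py <<'E'
from h import *
p,r,o=pose();print(p,o["joint_positions"].round(2),o["finger_gap"],o["contact_force"].round(1))
for h,dz in [(.125,.1),(.125,.0),(.045,0)]: print(h,dz,row(S0+AX*h+[0,0,dz],JY,-AX))
E
python3 g.py
```

```text
[ 0.49412917 -0.19710461  0.26578692] [ 0.54  0.3  -0.12  1.76 -0.28  1.3   0.06] 0.045431128190149404 [1.4 1.6 0.2]
0.125 0.1 [-0.0843, 0.0818, -0.0293, 0.0946, 0.2376, -0.6354]
0.125 0.0 [-0.1133, 0.1017, 0.0643, 0.0946, 0.2376, -0.6354]
0.045 0 [-0.0981, 0.089, 0.1418, 0.0946, 0.2376, -0.6354]
```

Emit:
arm_command(plan=[[-0.017, 0.016, -0.006, 0.019, 0.048, -0.127], [-0.034, 0.033, -0.012, 0.038, 0.095, -0.254], [-0.051, 0.049, -0.018, 0.057, 0.143, -0.381], [-0.067, 0.065, -0.023, 0.076, 0.19, -0.508], [-0.084, 0.082, -0.029, 0.095, 0.238, -0.635], [-0.084, 0.082, -0.029, 0.095, 0.238, -0.635], [-0.094, 0.088, 0.002, 0.095, 0.238, -0.635], [-0.104, 0.095, 0.033, 0.095, 0.238, -0.635], [-0.1133, 0.1017, 0.0643, 0.095, 0.238, -0.635], [-0.1133, 0.1017, 0.0643, 0.095, 0.238, -0.635]])

```text
time_s: 11.1
ee_pos: [0.5267, -0.3096, 0.1489]
eef_rot: [-0.234, 0.615, 0.728, 0.192]
contact_force: [-0.9, 0.5, 0.6]
finger_gap: 0.0452
```

```bash
python3 g.py; python3 -c "
from h import *
a=snapshot('top')['pixels'][170:270,380:500];b=snapshot('side')['pixels'][130:230,340:460]
cv2.imwrite('pics/e.png',np.hstack([cv2.resize(i,(400,333)) for i in (a,b)]))"
```

```text
[ 0.52666564 -0.3096132   0.14886175] [ 0.77  0.69 -0.19  1.5  -0.31  1.42  0.88] 0.045202098657369294 [-0.9  0.5  0.6]
0.125 0.1 [0.0573, 0.0015, -0.0863, -0.0039, -0.0039, -0.009]
0.125 0.0 [-0.0003, 0.0023, -0.0046, -0.0039, -0.0039, -0.009]
0.045 0 [-0.0007, 0.0026, 0.0754, -0.0039, -0.0039, -0.009]
```

View pics/e.png

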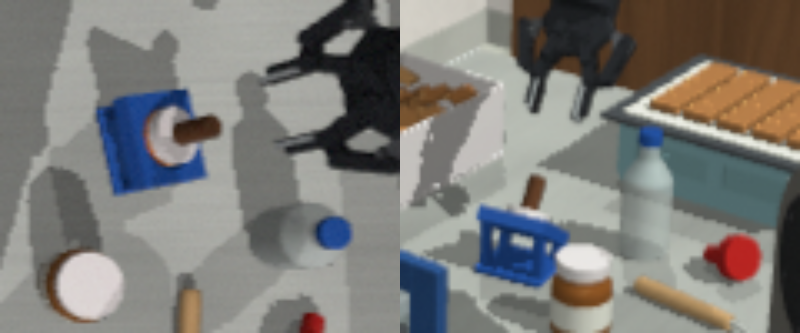

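Emit:
arm_command(plan=[[0, 0.002, 0.005, -0.004, -0.004, -0.009], [0, 0.0025, 0.015, -0.004, -0.004, -0.009], [0, 0.0025, 0.025, -0.004, -0.004, -0.009], [0, 0.0025, 0.035, -0.004, -0.004, -0.009], [0, 0.0025, 0.045, -0.004, -0.004, -0.009], [0, 0.0025, 0.054, -0.004, -0.004, -0.009], [0, 0.0025, 0.062, -0.004, -0.004, -0.009], [0, 0.0025, 0.069, -0.004, -0.004, -0.009], [0, 0.0025, 0.073, -0.004, -0.004, -0.009], [0, 0.0025, 0.073, -0.004, -0.004, -0.009]])

```text
time_s: 12.2
ee_pos: [0.5239, -0.2695, 0.0929]
eef_rot: [-0.227, 0.613, 0.732, 0.194]
contact_force: [0.4, 0.2, -0.7]
finger_gap: 0.045
```

```bash
python3 g.py; python3 -c "
from h import *
a=snapshot('top')['pixels'][180:250,390:474];b=snapshot('side')['pixels'][155:225,340:424]
cv2.imwrite('pics/f.png',np.hstack([cv2.resize(i,(400,333)) for i in (a,b)]))"
```

```text
[ 0.52389512 -0.26954718  0.09289645] [ 0.75  0.71 -0.21  1.61 -0.32  1.28  0.9 ] 0.04499860968945174 [ 0.4  0.2 -0.7]
0.125 0.1 [0.0556, -0.0011, -0.1555, 0.0043, 0.0049, 0.0031]
0.125 0.0 [-0.0014, -0.0016, -0.0733, 0.0043, 0.0049, 0.0031]
0.045 0 [-0.001, -0.002, 0.0067, 0.0043, 0.0049, 0.0031]
```

View pics/f.png

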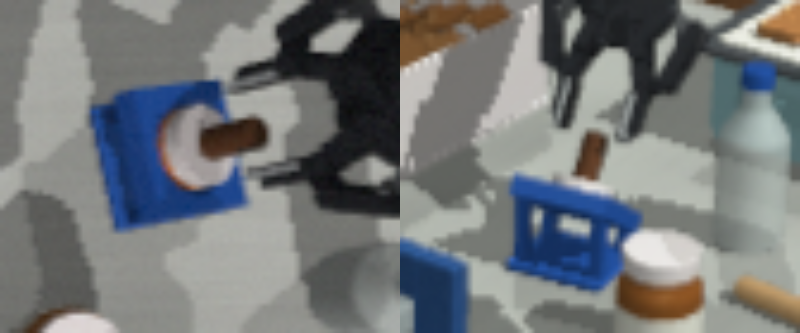

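Run:
```python
from h import *
p,r,o=pose();M=r.as_matrix()
s={n:snapshot(n) for n in("top","side")}
def tri(*uv):
    A=[];b=[]
    for n,(u,v) in zip(s,uv):
        T=s[n]["cam_to_world"];c=T[:3,3];d=T[:3,:3]@np.array([(u-s[n]["cx"])/s[n]["fx"],(v-s[n]["cy"])/s[n]["fy"],1]);d/=np.linalg.norm(d)
        P=np.eye(3)-np.outer(d,d);A.append(P);b.append(P@c)
    return np.linalg.lstsq(np.vstack(A),np.hstack(b),rcond=None)[0]
def F(t,s_): return (390+t[0]/4.762-.5,180+t[1]/4.757-.5),(340+s_[0]/4.762-.5,155+s_[1]/4.757-.5)
for nm,a,b in [("tip1",(235,80),(160,128)),("tip2",(248,182),(228,140)),("stemend",(262,133),(197,133)),("stembase",(205,140),(180,180))]:
    P=tri(*F(a,b));print(nm,P.round(4),"tool",r.inv().apply(P-p).round(4),"pred stem h",((P-S0)@AX).round(4),"perp",((P-S0)-AX*((P-S0)@AX)).round(4))
for k in (0,.022): print([np.round(proj(s[n],p+M[:,2]*k),1) for n in s])
print([np.round(proj(s[n],S0+AX*.058),1) for n in s])
```

```text
tip1 [ 0.5537 -0.2669  0.0948] tool [-0.0009  0.0297 -0.0021] pred stem h 0.0547 perp [ 0.0313  0.0055 -0.    ]
tip2 [ 0.4927 -0.2693  0.1018] tool [ 0.0101 -0.0308 -0.0035] pred stem h 0.0557 perp [-0.0299  0.0037  0.0062]
stemend [ 0.5242 -0.2793  0.0947] tool [-0.0067 -0.0016 -0.0062] pred stem h 0.0587 perp [ 0.0013 -0.0047 -0.0034]
stembase [ 0.5229 -0.2541  0.0641] tool [-0.0035  0.0014  0.0332] pred stem h 0.0193 perp [ 0.004  -0.0017 -0.0017]
[array([440.9, 207.3]), array([379.7, 183.6])]
[array([434.9, 208.8]), array([378.1, 189.3])]
[array([442.8, 207.6]), array([380.7, 182.3])]
```

Emit:
arm_command(plan=[[-0.002, -0.001, 0.003, 0.004, 0.005, 0.003], [-0.003, -0.002, 0.006, 0.004, 0.005, 0.003], [-0.004, -0.002, 0.009, 0.004, 0.005, 0.003], [-0.004, -0.002, 0.012, 0.004, 0.005, 0.003], [-0.004, -0.002, 0.012, 0.004, 0.005, 0.003], [-0.004, -0.002, 0.012, 0.004, 0.005, 0.003], [-0.004, -0.002, 0.012, 0.004, 0.005, 0.003], [-0.004, -0.002, 0.012, 0.004, 0.005, 0.003], [-0.004, -0.002, 0.012, 0.004, 0.005, 0.003], [-0.004, -0.002, 0.012, 0.004, 0.005, 0.003]])

```text
time_s: 13.4
ee_pos: [0.5216, -0.2668, 0.0812]
eef_rot: [-0.23, 0.613, 0.731, 0.193]
contact_force: [1.1, -0.9, -0.1]
finger_gap: 0.0452
```

```bash
python3 g.py; python3 -c "
from h import *
a=snapshot('top')['pixels'][180:250,390:474];b=snapshot('side')['pixels'][155:225,340:424]
cv2.imwrite('pics/f2.png',np.hstack([cv2.resize(i,(400,333)) for i in (a,b)]))"
```

```text
[ 0.52157099 -0.26680294  0.08118663] [ 0.75  0.72 -0.21  1.61 -0.32  1.26  0.9 ] 0.04521108789931721 [ 1.1 -0.9 -0.1]
0.125 0.1 [0.0604, 0.0001, -0.1667, 0.0009, 0.0005, 0.0001]
0.125 0.0 [0.0031, -0.0, -0.0847, 0.0009, 0.0005, 0.0001]
0.045 0 [0.0032, -0.0001, -0.0047, 0.0009, 0.0005, 0.0001]
```

View pics/f2.png

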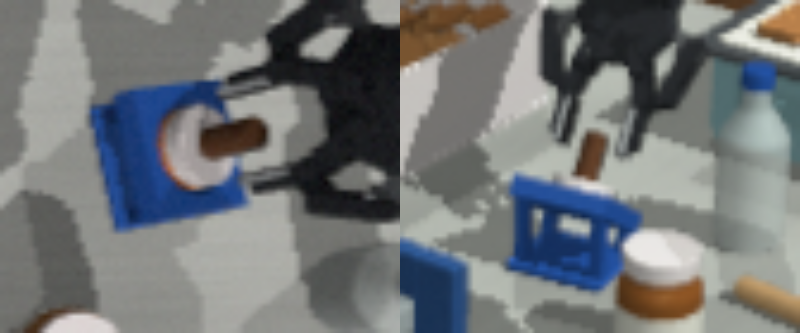

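Emit:
arm_command(plan=[[0, 0, 0, 0, 0, 0], [0, 0, 0, 0, 0, 0], [0, 0, 0, 0, 0, 0], [0, 0, 0, 0, 0, 0], [0, 0, 0, 0, 0, 0], [0, 0, 0, 0, 0, 0], [0, 0, 0, 0, 0, 0], [0, 0, 0, 0, 0, 0], [0, 0, 0, 0, 0, 0], [0, 0, 0, 0, 0, 0]], fingers=-1, newtons=45)

```text
time_s: 14.5
ee_pos: [0.5215, -0.2669, 0.0812]
eef_rot: [-0.23, 0.613, 0.731, 0.193]
contact_force: [-1.1, -1.9, 5.3]
finger_gap: 0.0179
```

```bash
python3 g.py; python3 -c "
from h import *
a=snapshot('top')['pixels'][180:250,390:474];b=snapshot('side')['pixels'][155:225,340:424]
cv2.imwrite('pics/f3.png',np.hstack([cv2.resize(i,(400,333)) for i in (a,b)]))"
```

```text
[ 0.52151614 -0.26690166  0.08119174] [ 0.75  0.72 -0.21  1.61 -0.32  1.26  0.9 ] 0.017931029291558594 [-1.1 -1.9  5.3]
0.125 0.1 [0.0605, 0.0001, -0.1666, 0.0008, 0.0006, 0.0]
0.125 0.0 [0.0032, 0.0, -0.0847, 0.0008, 0.0006, 0.0]
0.045 0 [0.0032, -0.0, -0.0047, 0.0008, 0.0006, 0.0]
```

View pics/f3.png

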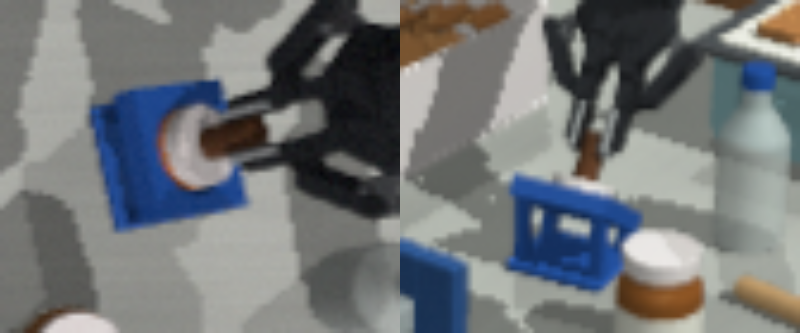

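```bash
cat >> h.py <<'E'
YAW=np.radians(-89.06)
def pocket():
    c,s=np.cos(YAW),np.sin(YAW);X=np.array([c,s,0]);Y=np.array([-s,c,0]);return np.r_[HG,0]+.055*X-.072*Y+[0,0,.144],X,Y
E
python3 - <<'E'
from h import *
P,X,Y=pocket();print(P,Y)
print(row([.53,-.20,.30],Y));print(row([P[0],P[1],.30],Y))
E
```

```text
[0.53641198 0.08382622 0.144     ] [0.99986542 0.01640536 0.        ]
[0.1782, 0.0201, -0.1424, -0.0474, -0.6091, 0.1532]
[0.4063, 0.0757, 0.0172, -0.0474, -0.6091, 0.1532]
```

Emit:
arm_command(plan=[[0, 0, -0.01, 0, 0, 0], [0, 0, -0.025, 0, 0, 0], [0, 0, -0.045, 0, 0, 0], [0.01, 0.001, -0.07, -0.004, -0.05, 0.012], [0.035, 0.004, -0.09, -0.012, -0.15, 0.038], [0.065, 0.007, -0.105, -0.02, -0.26, 0.066], [0.095, 0.011, -0.12, -0.029, -0.37, 0.094], [0.125, 0.014, -0.13, -0.037, -0.47, 0.12], [0.155, 0.017, -0.138, -0.043, -0.55, 0.14], [0.178, 0.02, -0.1424, -0.0474, -0.6091, 0.1532]])

```text
time_s: 15.6
ee_pos: [0.5304, -0.1987, 0.3034]
eef_rot: [0.003, 0.701, 0.713, 0.0]
contact_force: [0.9, 0.3, -1.3]
finger_gap: 0.018
```

Run:
```python
from h import *
P,X,Y=pocket();p,r,o=pose();print(p,o["joint_positions"].round(2),o["finger_gap"],o["contact_force"].round(1));print(row([P[0],P[1],.30],Y))
```

```text
[ 0.53043722 -0.19865367  0.3034073 ] [ 0.37  0.19 -0.15  1.76  0.03  1.19  0.23] 0.018045585644254986 [ 0.9  0.3 -1.3]
[0.2824, 0.0106, 0.0023, 0.0041, 0.004, 0.0001]
```

```bash
cat > ov2.py <<'E'
from h import *
import sys
P,X,Y=pocket();p,r,o=pose();M=r.as_matrix()
def ring(c,rad,e1=np.array([1.,0,0]),e2=np.array([0,1.,0])): return [c+rad*(np.cos(k)*e1+np.sin(k)*e2) for k in np.linspace(0,2*np.pi,40)]
D=p+M[:,2]*.040;G,Yl=(0,255,0),(0,255,255)
rings=[(ring(P+[0,0,.008],.028),G),(ring(P-.09*Y+[0,0,.048],.022),Yl),(ring(D,.025,M[:,0],M[:,1]),(255,0,255)),(ring(D-M[:,2]*.018,.025,M[:,0],M[:,1]),(255,0,255))]
out=[]
for n,ctr in [("top",P),("side",P),("side",D)]:
    s=snapshot(n);x,y=(np.array(proj(s,ctr))-[22,33]).astype(int);k=6
    im=cv2.resize(s["pixels"][y:y+66,x:x+44],None,fx=k,fy=k,interpolation=cv2.INTER_CUBIC)
    for q,c in rings: cv2.polylines(im,[np.array([(np.array(proj(s,a))-[x,y]+.5)*k for a in q]).astype(np.int32)],True,c,1)
    if n=="top": print([(d["confidence"],d["at"],(np.array(d["at"])-proj(s,P)).round(1)) for d in nets.tip_of(s,"door_pocket")])
    out.append(im)
cv2.imwrite(sys.argv[1],np.hstack(out))
E
python3 ov2.py pics/g.png
```

```text
[(0.84, [314.9, 206.0], array([1. , 1.3]))]
```

View pics/g.png

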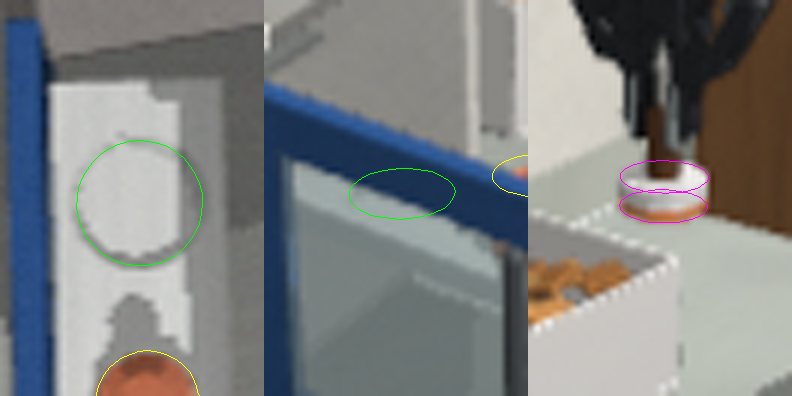

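The overlays agree. The pocket and terracotta rings fall on their edges within about 1 px, and the held disc matches its predicted rings and is level. I'll move over the pocket.

Emit:
arm_command(plan=[[0.02, 0.001, 0, 0, 0, 0], [0.055, 0.002, 0, 0.004, 0.004, 0], [0.095, 0.004, 0, 0.004, 0.004, 0], [0.135, 0.005, 0, 0.004, 0.004, 0], [0.175, 0.007, 0.001, 0.004, 0.004, 0], [0.21, 0.008, 0.001, 0.004, 0.004, 0], [0.24, 0.009, 0.002, 0.004, 0.004, 0], [0.265, 0.01, 0.002, 0.004, 0.004, 0], [0.2824, 0.0106, 0.002, 0.004, 0.004, 0], [0.2824, 0.0106, 0.002, 0.004, 0.004, 0]])

```text
time_s: 16.8
ee_pos: [0.536, 0.0836, 0.2971]
eef_rot: [-0.004, 0.701, 0.713, -0.0]
contact_force: [0.6, 0.4, -0.4]
finger_gap: 0.0184
```

```bash
cat > k.py <<'E'
from h import *
P,X,Y=pocket();p,r,o=pose();print(p,r.as_matrix()[:,2].round(4),o["joint_positions"].round(2),o["finger_gap"],o["contact_force"].round(1),o["moment"].round(2));print(row([P[0],P[1],.20],Y),row([P[0],P[1],.185],Y))
E
python3 k.py
```

```text
[0.53596979 0.08364723 0.29714748] [-0.0062  0.0052 -1.    ] [ 0.04  0.18 -0.35  1.8   0.06  1.18 -0.31] 0.018409464860666486 [ 0.6  0.4 -0.4] [-0.01 -0.01 -0.03]
[-0.0003, 0.001, 0.0971, -0.0061, -0.0053, 0.0013] [-0.0004, 0.0011, 0.1121, -0.0061, -0.0053, 0.0013]
```

Descend to 7 mm above the rack top.

Emit:
arm_command(plan=[[0, 0.001, 0.012, -0.006, -0.005, 0.001], [0, 0.001, 0.025, -0.006, -0.005, 0.001], [0, 0.001, 0.038, -0.006, -0.005, 0.001], [0, 0.001, 0.051, -0.006, -0.005, 0.001], [0, 0.001, 0.064, -0.006, -0.005, 0.001], [0, 0.001, 0.076, -0.006, -0.005, 0.001], [0, 0.001, 0.086, -0.006, -0.005, 0.001], [0, 0.001, 0.094, -0.006, -0.005, 0.001], [0, 0.001, 0.097, -0.006, -0.005, 0.001], [0, 0.001, 0.097, -0.006, -0.005, 0.001]])

```text
time_s: 17.8
ee_pos: [0.5364, 0.0829, 0.2006]
eef_rot: [0.001, 0.702, 0.713, 0.0]
contact_force: [-0.4, -0.6, -0.3]
finger_gap: 0.0182
```

```bash
python3 k.py;python3 ov2.py pics/g2.png
```

```text
[0.53639588 0.08290588 0.20058157] [ 1.6e-03 -8.0e-04 -1.0e+00] [ 0.02  0.26 -0.35  1.92  0.11  0.98 -0.36] 0.018210017862339462 [-0.4 -0.6 -0.3] [ 0.    0.06 -0.05]
[0.0009, 0.0, 0.0006, 0.0016, 0.0009, -0.0009] [0.0009, 0.0, 0.0156, 0.0016, 0.0009, -0.0009]
[]
```

View pics/g2.png

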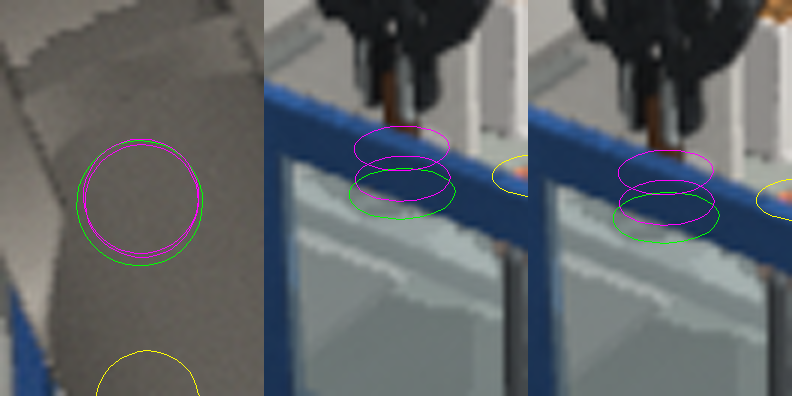

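Emit:
arm_command(plan=[[0.001, 0, 0.002, 0.001, 0.001, -0.001], [0.001, 0, 0.004, 0.001, 0.001, -0.001], [0.001, 0, 0.006, 0.001, 0.001, -0.001], [0.001, 0, 0.008, 0.001, 0.001, -0.001], [0.001, 0, 0.009, 0.001, 0.001, -0.001], [0.001, 0, 0.01, 0.001, 0.001, -0.001], [0.001, 0, 0.011, 0.001, 0.001, -0.001], [0.001, 0, 0.012, 0.001, 0.001, -0.001], [0.001, 0, 0.012, 0.001, 0.001, -0.001], [0.001, 0, 0.012, 0.001, 0.001, -0.001]])

```text
time_s: 19.0
ee_pos: [0.5364, 0.0839, 0.1889]
eef_rot: [0.0, 0.701, 0.713, 0.0]
contact_force: [-0.2, -0.1, -0.1]
finger_gap: 0.0182
```

```bash
python3 k.py
```

```text
[0.53644837 0.08389278 0.18885072] [ 9.e-04  2.e-04 -1.e+00] [ 0.02  0.27 -0.35  1.93  0.11  0.96 -0.36] 0.018182338922262908 [-0.2 -0.1 -0.1] [-0.   -0.01  0.03]
[-0.0001, -0.0, -0.0111, 0.0009, -0.0002, 0.0001] [-0.0001, -0.0, 0.0039, 0.0009, -0.0002, 0.0001]
```

Emit:
arm_command(plan=[[0, 0, 0.001, 0, 0, 0], [0, 0, 0.0015, 0, 0, 0], [0, 0, 0.002, 0, 0, 0], [0, 0, 0.0025, 0, 0, 0], [0, 0, 0.003, 0, 0, 0], [0, 0, 0.0035, 0, 0, 0], [0, 0, 0.004, 0, 0, 0], [0, 0, 0.0045, 0, 0, 0], [0, 0, 0.005, 0, 0, 0], [0, 0, 0.005, 0, 0, 0]])

```text
time_s: 20.0
ee_pos: [0.5364, 0.0838, 0.1838]
eef_rot: [0.0, 0.701, 0.713, 0.0]
contact_force: [0.9, 0.1, -1.2]
finger_gap: 0.0181
```

Emit:
arm_command(plan=[[0, 0, 0.0005, 0, 0, 0], [0, 0, 0.001, 0, 0, 0], [0, 0, 0.0015, 0, 0, 0], [0, 0, 0.002, 0, 0, 0], [0, 0, 0.002, 0, 0, 0], [0, 0, 0.0025, 0, 0, 0], [0, 0, 0.0025, 0, 0, 0], [0, 0, 0.003, 0, 0, 0], [0, 0, 0.003, 0, 0, 0], [0, 0, 0.003, 0, 0, 0]])

```text
time_s: 21.0
ee_pos: [0.5367, 0.0838, 0.1822]
eef_rot: [0.001, 0.701, 0.713, 0.001]
contact_force: [-7.9, -2.1, 20.3]
finger_gap: 0.0179
```

A firm stop came at TCP z = 0.182, which means the stamp is on the pocket floor; the rim would have stopped it 8 mm higher. I'll ease off, release and retreat.

Emit:
arm_command(plan=[[0, 0, -0.001, 0, 0, 0], [0, 0, -0.001, 0, 0, 0], [0, 0, -0.001, 0, 0, 0], [0, 0, -0.001, 0, 0, 0], [0, 0, -0.001, 0, 0, 0], [0, 0, -0.001, 0, 0, 0], [0, 0, -0.001, 0, 0, 0], [0, 0, -0.01, 0, 0, 0], [0, 0, -0.025, 0, 0, 0], [0, 0, -0.045, 0, 0, 0]], fingers=0.06)

```text
time_s: 22.0
ee_pos: [0.5361, 0.0838, 0.2264]
eef_rot: [-0.0, 0.701, 0.713, -0.0]
contact_force: [-0.3, 0.3, -0.8]
finger_gap: 0.0453
```

Emit:
arm_command(plan=[[0, 0, -0.03, 0, 0, 0], [0, 0, -0.07, 0, 0, 0], [-0.04, 0, -0.1, 0, 0, 0], [-0.08, 0, -0.1, 0, 0, 0], [-0.12, 0, -0.1, 0, 0, 0], [-0.16, 0, -0.1, 0, 0, 0], [-0.2, 0, -0.1, 0, 0, 0], [-0.24, 0, -0.1, 0, 0, 0], [-0.28, 0, -0.1, 0, 0, 0], [-0.28, 0, -0.1, 0, 0, 0]])

```text
time_s: 23.0
ee_pos: [0.5399, -0.202, 0.3262]
eef_rot: [0.001, 0.704, 0.711, -0.0]
contact_force: [0.2, 0.3, 0.0]
finger_gap: 0.0452
```

```bash
cat > fin.py <<'E'
from h import *
P,X,Y=pocket();np.set_printoptions(precision=4,suppress=True);print(P,pose()[0])
def ring(c,rad): return [c+rad*np.array([np.cos(k),np.sin(k),0]) for k in np.linspace(0,2*np.pi,40)]
out=[]
for n in("top","side"):
    s=snapshot(n);C,u,v=cloud(s);b,g,r=s["pixels"][v,u].astype(int).T
    near=np.hypot(*(C[:,:2]-P[:2]).T)<.04;top=C[near&(C[:,2]>.175)&(C[:,2]<.212)];disc=C[near&(C[:,2]>.156)&(C[:,2]<.17)]
    print(n,"stem",len(top),np.median(top,0) if len(top) else "","disc",len(disc),np.median(disc,0) if len(disc) else "",[(d["confidence"],np.subtract(d["at"],proj(s,P)).round(1)) for d in nets.tip_of(s,"stamp")])
    for l in("bottle","jar","cup"):
        d=nets.regions_of(s,l)
        if d: print(l,np.median(cloud(s,d[0]["region"])[0],0))
    x,y=(np.array(proj(s,P))-[33,33]).astype(int);k=6
    im=cv2.resize(s["pixels"][y:y+66,x:x+66],None,fx=k,fy=k,interpolation=cv2.INTER_CUBIC)
    for q in(ring(P+[0,0,.018],.025),ring(P+[0,0,.058],.01)): cv2.polylines(im,[np.array([(np.array(proj(s,a))-[x,y]+.5)*k for a in q]).astype(np.int32)],True,(255,0,255),1)
    out.append(im)
cv2.imwrite("pics/fin.png",np.hstack(out))
E
python3 fin.py
```

```text
[0.5364 0.0838 0.144 ] [ 0.5399 -0.202   0.3262]
top stem 50 [0.5367 0.0825 0.2011] disc 235 [0.5355 0.0825 0.1619] [(0.7, array([2.2, 2.4]))]
jar [ 0.394  -0.1626  0.0841]
cup [0.4208 0.476  0.0361]
side stem 27 [0.5329 0.0827 0.1991] disc 0  [(0.61, array([127.3,   3.6])), (0.18, array([-29.1, -11.3]))]
jar [ 0.3829 -0.1502  0.0551]
cup [0.4095 0.4695 0.0533]
```

View pics/fin.png

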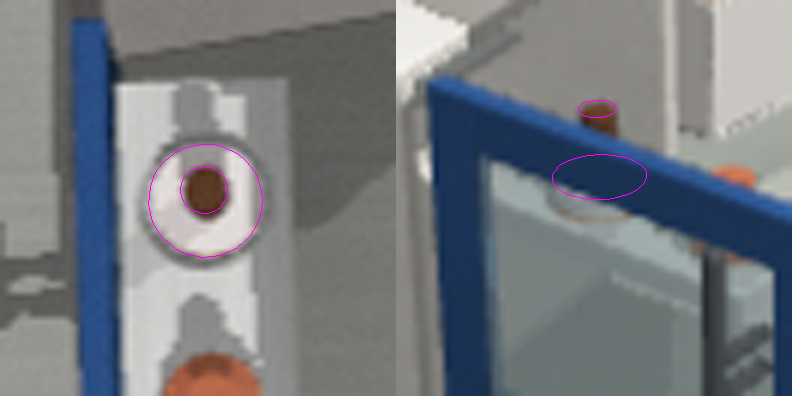

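The stamp is upright in the pocket: disc top at z = 0.162 m and stem top at 0.201 m, against an expected 0.162 and 0.202. I'll hand in.

```bash
python3 -c "
from rig import job
print(job.sign_off())"
```

```text
the job is handed in; nothing more can be done
None
```

I swung the blue door open by its handle to about 97° (about 1.69 rad) and left it there. I then set the white stamp stem up in the empty pocket of the door rack, let go, and handed the job in at about 23 s.

**Last checks:**
- **Stamp:** The disc top measured z = 0.162 m (0.162 expected) and the stem top 0.201 m (0.202 expected). It sat within about 1–2 mm of the pocket centre by the top camera and looked upright.
- **Jar and cup:** Both were where they started, to within about 1 mm.
- **Robot:** The gripper was clear of everything, with no contact force.

**Where checks disagreed or failed:**
- **Side camera:** It put the stem about 3.5 mm off in x.
- **Trained networks:** In the final side picture, both stamp reports were well away from the pocket. In the top picture, the stamp was reported about 2 px off.
- **Bottle:** The networks did not find it in the final pictures, so I did not recheck its position. It looked in place in the grasp pictures. The wrist force stayed low near it, and after the grasp the arm did not pass close to it.
- **Fingertips:** While open, they looked about 15 mm farther back than the interface text suggests, but the grasp on the stem held.

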